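Prop the lopsided plaster corbel on the stand

TASK

Prop the plaster corbel up on the narrow stand so that it can be sealed: set it flat and square across the board, near the middle of the board's length, so that it balances there by itself with both ends hanging free. A steel block is buried somewhere inside it, so find its balance point by a small trial lift, shift your grip, and then carry it level. It is freshly cast: grip it lightly, do not let it droop, set it down gently, and leave the pail, tin and brush alone.

Things in the scene. Friction and masses are not known exactly. Their poses are not given: they have to be found in the camera images.
- corbel: Fresh, dusty off-white plaster corbel (scroll bracket), 0.75 to 0.86 kg, steel hidden inside; lies on its flat wall face. 190 mm long (x), 44 mm wide (y), flat upright flanks at least 33 mm high. Origin: centre of the underside; x points to the big scroll, z up. Balance point: on the centre line, x from -55 to +60 mm. Pinch it with 30 N at most: it marks, and it swivels in the fingers if held off balance.
- corbel_big_end (a point): Middle of the underside's end edge at the big scroll, 95 mm from the corbel's origin. The big scroll is 52 mm across, its top 58 mm above the underside, its middle 62 mm from the origin.
- corbel_small_end (a point): Middle of the underside's end edge at the small scroll, 95 mm from the corbel's origin. The small scroll's top is 36 mm above the underside.
- stand: Wooden prop stand, fixed: one board on edge, 28 mm thick (stand's x), 140 mm long (its y), top edge flat, 82 mm above the bench, on a plywood foot 120 mm (x) by 160 mm (y), 12 mm thick. Origin: centre of the foot's underside. The corbel's long axis is to lie along the stand's x, either way round.
- stand_top (a point): Centre of the board's top edge, 82 mm above the bench, straight above the stand's origin.
- pail: Bystander: steel mixing pail, 104 mm across the rim, 105 mm tall, loose; origin at the centre of its base.
- tin: Bystander: closed steel tin with a paper label, 86 mm across, 95 mm tall, loose; origin at the centre of its base.
- brush: Bystander: flat brush with a wooden handle, 182 mm long (its x, bristles to +x), 50 mm wide, 14 mm thick, lying on the bench; origin on its underside, 85 mm from the handle's end.
There are look-alikes about, which are no part of the job. Leave any green or yellow look-alike of the corbel alone.

How it is judged:
By the outcome, as a careful person would: the job done as asked, in the order asked, and still so for the second after the job is handed in, with the robot touching nothing.
It also fails if it takes over 67 s, if anything falls off the work surface, if the arm or the gripper's body presses on something with over 40 N, if the wrist force passes 120 N, or if a joint passes its speed limit or range.

ROBOT

A 6-joint arm with a two-finger parallel gripper is mounted at the origin on the work surface. World frame = base frame: x ahead of the robot, y to its left, z up, the work surface at z = 0. Lengths are in m, angles in degrees, forces in N, time in s.
With the tool pointing down it reaches from about 0.25 to 0.725 m from the base axis. Payload 9.7 kg.
Tool frame: the origin (TCP) lies at the centre of the arm's flange, where the gripper is bolted on; the fingertips stand bot.tips_ahead ahead of it and the grasp point (between the pads) lies 155 mm ahead of it (bot.tips_ahead is the distance from the TCP to the fingertips, in m); z points along the fingers, y is the line along which they close (so a half turn about z gives the same grasp; the last joint's range is limited). The gripper opens to 85 mm and grips with 20 to 120 N. Pads are 22 mm wide; open, the fingers measure 114 mm over their backs; the gripper's body (76 mm by 85 mm) begins 54 mm behind the grasp point. The pads swing forward as they close: fully open they stand 13 mm farther back than shut.
Start: joints at [-71.333, 4.979, 10.078, 95.1, 0, 90], TCP at [0.176, -0.521, 0.405] pointing down, gripper open.
Joint ranges: [-179.16, 179.16], [-48.56, 103.87], [-65.8, 70.77], [-126.05, 130.52], [-82.76, 87.17], [-180, 180]. Speed limits (degrees/s): [127.2, 127.2, 147.25, 180, 180, 180].

INTERFACE

Orientations are given as [roll, pitch, yaw] about the fixed x, y, z axes, in that order (R = Rz(yaw) Ry(pitch) Rx(roll)).
In Python, from workcell import bot gives the robot as it stands.
- The arm moves only by the tool drive_tool, never from a script. Its argument "plan" is a list of rows, each an object of numbers: "dx", "dy", "dz": the shift along the tool's x, y, z in m; "roll": the turn about the tool's z in rad; "hand": the finger opening in m, from 0 to 0.0854. In form: [{"dx": .., "dy": .., "dz": .., "roll": .., "hand": ..}, ...]. A call has 1 to 20 rows; each row is the pose to reach, as a shift and turn from the pose commanded when the call began, along the tool's axes at that moment; what a row does not reach only later rows make up. A row lasts 1/12 s, in which the tool goes at most 41.7 mm and 7.16 degrees, less where a joint would pass 70% of its speed; a pose out of reach is approached as far as the arm can. A call with a gripper value outside its range is refused whole. The fingers move at their own pace and stop on an object; "force" is the grip in N (left out, the last holds). Time passes only in rows, so rows that repeat a pose let the fingers close. It gives the time, the measured TCP pose, the force and the opening at its end, in the units of the state.
- bot.get_obs(): the state, without advancing time (a new reading comes with each control period).
- bot.camera(name): name is "side" or "top" or "wrist"; returns a dict with "frame" (480x640x3 uint8, red, green, blue), "z_map" (480x640 float32, m along the optical axis (not along the pixel's ray), 0 where there is no reading), "mtx" (3x3 intrinsics, pixels), "R" (3x3) and "t" (3): a world point X has camera coordinates R X + t. Camera axes: x right, y down, z forward; pixel columns grow to the right and rows downward; lengths in m; the calibration is good to about 2 mm. The wrist camera is an equidistant fisheye: a pixel r from the principal point sees the ray r / f radians off the axis. A picture is of the moment at which its call begins.
- bot.job_done(): hands the job in, once; it reports no verdict.
The state is a dict: "time": time; "q": joint angles; "qd": joint speeds; "joint_efforts": joint torques, N m; "ee_pos": TCP position; "tcp_rot": TCP orientation; "wrist_force": force on the tool from outside, world axes, zero at the start; "torque": the same for the moment, N m; "opening": finger opening in m.
Only numpy, scipy, OpenCV 4.12 (cv2) and the standard library are available. Lean on these libraries where they do the work, as an engineer would, in place of code of your own. Each camera call takes 0.05 s, during which the arm holds its last target. There are 200 camera calls.

## Working session

There is one attempt and no reset: what is moved stays moved. The work goes in short steps, Python scripts to look and compute and a tool call to move; the robot and the scene stay as the last step left them, time stands still between calls to the robot, and variables do not carry over. Pictures are saved under pics/ and viewed, on a budget of 10 in all, crops included, one or two more only if the job needs it, and the job is handed in when it is done.

Besides the shell and the picture viewer there is one more tool, called after "Request:" as name(argument=value, ...), one argument or row to a line, values as JSON. drive_tool: Moves the arm, as the interface text tells. Its arguments: {"type":"object","properties":{"plan":{"type":"array","items":{"type":"object","properties":{"dx":{"type":"number"},"dy":{"type":"number"},"dz":{"type":"number"},"roll":{"type":"number"},"hand":{"type":"number"}}}},"force":{"type":"number"}},"required":["plan"]}

```bash
ls; mkdir -p pics; python3 - <<'E'
from workcell import bot
import cv2,numpy as np
print(bot.get_obs(), bot.tips_ahead)
for n in("top","side"):
    c=bot.camera(n); cv2.imwrite(f"pics/{n}0.png",c["frame"][:,:,::-1]); np.savez(f"{n}0.npz",**c); print(n,c["mtx"].tolist(),np.round(c["R"],3).tolist(),c["t"])
E
```

```text
pics
{'time': 0.0, 'q': array([-7.13343076e+01,  5.01078119e+00,  1.00349382e+01,  9.51006616e+01,
       -5.65866058e-04,  8.99981182e+01]), 'qd': array([ 0.02552512,  0.00869882,  0.04333896,  0.02433268,  0.01234645,
       -0.01793904]), 'joint_efforts': array([-3.74383353e-04, -5.20395041e+01,  4.64799678e+01,  1.65563315e-02,
        1.00593145e-04,  3.81311656e-05]), 'ee_pos': array([ 0.17602297, -0.52106809,  0.40399032]), 'tcp_rot': array([-1.79923495e+02,  5.63352823e-04,  1.86675749e+01]), 'wrist_force': array([ 0.45968381, -0.06024556, -0.4744594 ]), 'torque': array([0.06079697, 0.06284866, 0.02647233]), 'opening': 0.08545651297267864} 0.1734
top [[506.94660926897063, 0.0, 330.52038222385727], [0.0, 506.94660926897063, 241.4611142386655], [0.0, 0.0, 1.0]] [[-0.024, -1.0, 0.004], [-0.981, 0.022, -0.195], [0.195, -0.009, -0.981]] [0.01000913 0.57893026 1.0936099 ]
side [[556.5950382344867, 0.0, 321.7612651717483], [0.0, 556.5950382344867, 241.70679046681238], [0.0, 0.0, 1.0]] [[-0.995, -0.101, 0.023], [-0.071, 0.5, -0.863], [0.076, -0.86, -0.504]] [0.56868349 0.12364312 1.20436075]
```

View pics/top0.png

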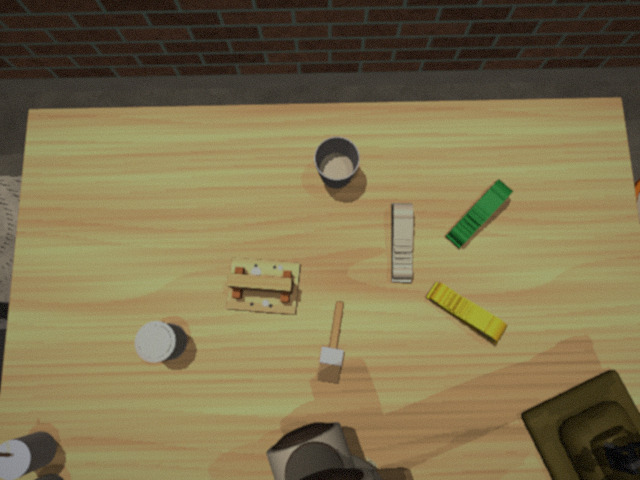

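View pics/side0.png

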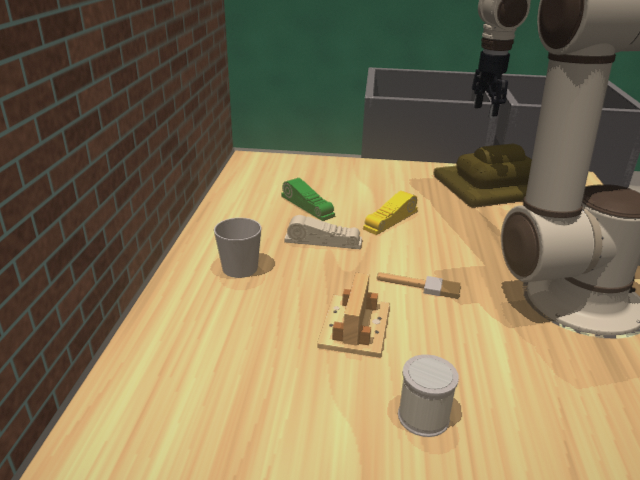

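Top view: off-white corbel at (402,243), stand (263,286), pail (337,162), brush (332,340) and tin (160,342). There are three corbel shapes: white (402,243), green (480,213) and yellow (467,312). Only the white one fits the dusty off-white plaster description. I'll measure it and confirm in a crop.

```bash
cat > h.py <<'E'
import numpy as np,cv2
def pts(c):
    v,u=np.mgrid[0:480,0:640]; z=c["z_map"]; K=c["mtx"]
    P=np.stack([(u-K[0,2])/K[0,0]*z,(v-K[1,2])/K[1,1]*z,z],-1)
    return (P-c["t"])@c["R"]
def rect(P):
    r=cv2.minAreaRect((P[:,:2]*1000).astype(np.float32)); return np.round(r[0],1),np.round(r[1],1),round(r[2],2)
E
python3 - <<'E'
from h import *
c=dict(np.load("top0.npz")); W=pts(c); s=dict(np.load("side0.npz")); S=pts(s)
hsv=cv2.cvtColor(c["frame"],cv2.COLOR_RGB2HSV)
def box(u0,u1,v0,v1,C=W): 
    m=np.zeros((480,640),bool); m[v0:v1,u0:u1]=1; return m&(C[...,2]>0.008)
print("bench z",np.median(W[200:230,250:300,2]), np.median(S[300:340,280:310,2]))
m=box(380,425,190,295); P=W[m]; print("corbel",rect(P),P[:,2].max(),m.sum())
y=W[m]; 
# height profile along x
for x in np.arange(y[:,0].min(),y[:,0].max(),.012):
    k=y[abs(y[:,0]-x)<.006]; print(round(x,3),len(k),np.round(np.percentile(k[:,2],[10,50,95]),3),np.round([k[:,1].min(),k[:,1].max()],3))
m=box(280,368,205,255,S)&(cv2.cvtColor(s["frame"],cv2.COLOR_RGB2HSV)[...,1]<60); print("corbel side",rect(S[m]),m.sum(),S[m][:,2].max())
m=box(215,310,250,320); P=W[m]; print("stand",rect(P)); P=P[P[:,2]>.076]; print("board",rect(P),np.median(P[:,2]),len(P))
m=box(310,400,270,360,S); P=S[m]; print("stand side",rect(P)); P=P[P[:,2]>.076]; print("board",rect(P),np.median(P[:,2]),len(P))
for n,b in dict(pail=(305,370,130,195),tin=(130,195,315,370),brush=(312,350,295,390),yel=(420,515,275,350),gr=(440,520,175,255)).items():
    P=W[box(*b)]; print(n,rect(P),P[:,2].max())
cr=c["frame"][180:360,370:520]; a=cv2.resize(cr,None,fx=3,fy=3,interpolation=2)
cv2.imwrite("pics/crop.png",a[:,:,::-1])
E
```

```text
bench z -0.0009748544190964204 -0.00036442097354113915
corbel (array([ 496.4, -125.8]), array([114.4, 370.8]), 64.02) 1.185479045705393 1645
0.355 19 [1.185 1.185 1.185] [0.007 0.007]Traceback (most recent call last):
  File "<stdin>", line 11, in <module>
    return _quantile_unchecked(
        a, q, axis, out, overwrite_input, method, keepdims, weights)
    return _ureduce(a,
                    func=_quantile_ureduce_func,
    ...<5 lines>...
                    overwrite_input=overwrite_input,
                    method=method)
    r = func(a, **kwargs)
    result = _quantile(arr,
                       quantiles=q,
    ...<2 lines>...
                       out=out,
                       weights=wgt)
    slices_having_nans = np.isnan(arr[-1, ...])
                                  ~~~^^^^^^^^^
IndexError: index -1 is out of bounds for axis 0 with size 0
```

```bash
python3 - <<'E'
from h import *
c=dict(np.load("top0.npz")); W=pts(c); s=dict(np.load("side0.npz")); S=pts(s)
hs=cv2.cvtColor(s["frame"],cv2.COLOR_RGB2HSV); ht=cv2.cvtColor(c["frame"],cv2.COLOR_RGB2HSV)
def box(u0,u1,v0,v1,C=W,lo=.008): 
    m=np.zeros((480,640),bool); m[v0:v1,u0:u1]=1; return m&(C[...,2]>lo)&(C[...,2]<.2)
m=box(380,425,190,295); y=P=W[m]; print("corbel",rect(P),P[:,2].max(),m.sum())
for x in np.arange(y[:,0].min(),y[:,0].max(),.012):
    k=y[abs(y[:,0]-x)<.006]
    if len(k): print(round(x,3),len(k),np.round(np.percentile(k[:,2],[10,50,95]),3),np.round([k[:,1].min(),k[:,1].max()],3))
# colour-only mask, pixels
mm=np.zeros((480,640),np.uint8); mm[190:295,380:425]=(ht[190:295,380:425,1]<60)*255
print("pix",cv2.minAreaRect(cv2.findNonZero(mm)))
m=box(280,368,205,255,S)&(hs[...,1]<60); print("corbel side",rect(S[m]),m.sum(),S[m][:,2].max())
m=box(215,310,250,320); P=W[m]; print("stand",rect(P)); P=P[P[:,2]>.076]; print("board",rect(P),np.median(P[:,2]),len(P))
m=box(310,400,270,360,S); P=S[m]; print("stand side",rect(P)); P=P[P[:,2]>.076]; print("board",rect(P),np.median(P[:,2]),len(P))
for n,b in dict(pail=(305,370,130,195),tin=(130,195,315,370),brush=(312,350,295,390),yel=(420,515,275,350),gr=(440,520,175,255)).items():
    P=W[box(*b)]; print(n,rect(P),P[:,2].max())
a=cv2.resize(c["frame"][180:360,370:520],None,fx=3,fy=3,interpolation=2); b=cv2.resize(s["frame"][200:260,270:380],None,fx=3,fy=3,interpolation=2)
o=np.zeros((540,800,3),np.uint8);o[:,:450]=a;o[:180,460:790]=b;b=cv2.resize(c["frame"][240:330,205:315],None,fx=3,fy=3,interpolation=2);o[190:460,460:790]=b
cv2.imwrite("pics/crop.png",o[:,:,::-1])
E
```

```text
corbel (array([ 584. , -169.2]), array([ 45.3, 188.4]), 87.68) 0.06299944120928722 1626
0.49 57 [0.009 0.012 0.026] [-0.187 -0.145]
0.502 119 [0.023 0.032 0.036] [-0.189 -0.144]
0.514 99 [0.031 0.035 0.038] [-0.189 -0.144]
0.526 113 [0.029 0.033 0.037] [-0.188 -0.145]
0.538 105 [0.031 0.035 0.039] [-0.188 -0.145]
0.55 99 [0.031 0.036 0.04 ] [-0.189 -0.146]
0.562 109 [0.033 0.039 0.042] [-0.19  -0.146]
0.574 115 [0.037 0.041 0.045] [-0.192 -0.147]
0.586 109 [0.039 0.044 0.047] [-0.192 -0.147]
0.598 117 [0.043 0.047 0.051] [-0.191 -0.147]
0.61 109 [0.045 0.05  0.054] [-0.192 -0.148]
0.622 114 [0.047 0.053 0.057] [-0.192 -0.149]
0.634 113 [0.048 0.054 0.058] [-0.193 -0.149]
0.646 107 [0.049 0.057 0.06 ] [-0.193 -0.149]
0.658 95 [0.047 0.054 0.058] [-0.195 -0.15 ]
0.67 44 [0.032 0.046 0.053] [-0.195 -0.15 ]
pix ((402.0, 243.0), (78.0, 20.0), 90.0)
corbel side (array([ 585.5, -164.5]), array([ 45.8, 186.3]), 88.03) 485 0.060434408096057185
stand (array([488.3, 155.8]), array([160. , 120.1]), 84.22)
board (array([488.3, 156. ]), array([140.1,  28.5]), 84.03) 0.08105299808291827 824
stand side (array([481.7, 104.6]), array([275.7, 126.9]), 81.02)
board (array([490.2, 157.3]), array([145. ,  28.5]), 83.95) 0.08134039581217928 668
pail (array([762., -21.]), array([103.2, 102.1]), 51.79) 0.10935923621900329
tin (array([365.6, 372.5]), array([85.6, 84.7]), 74.38) 0.15759747757475379
brush (array([358.1,  -5.1]), array([ 49.8, 181.2]), 79.84) 0.020528176144473387
yel (array([ 414.5, -309.7]), array([190.2,  46.4]), 54.26) 0.06331841705196063
gr (array([ 644.4, -353.9]), array([ 44.6, 180.2]), 45.06) 0.061307719696472855
```

View pics/crop.png

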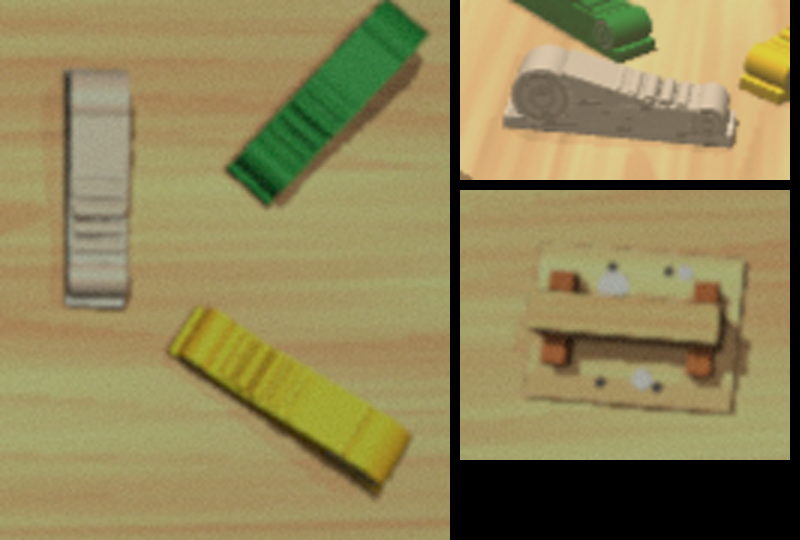

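The crop confirms the white corbel: big scroll pointing to +x, centre about (0.585, -0.168), yaw about -2.1°. Both cameras put the stand at about (0.489, 0.156), yaw -5.9°, with sizes matching the spec (190×44 mm corbel, 140×28 mm board, 81 mm high). I'll move above the corbel now.

Request:
drive_tool(
  plan=[
    {"dx": 0.5,"dy": -0.203,"dz": 0.12,"roll": 0.363,"hand": 0.085},
    {"dx": 0.5,"dy": -0.203,"dz": 0.12,"roll": 0.363},
    {"dx": 0.5,"dy": -0.203,"dz": 0.12,"roll": 0.363},
    {"dx": 0.5,"dy": -0.203,"dz": 0.12,"roll": 0.363},
    {"dx": 0.5,"dy": -0.203,"dz": 0.12,"roll": 0.363},
    {"dx": 0.5,"dy": -0.203,"dz": 0.12,"roll": 0.363},
    {"dx": 0.5,"dy": -0.203,"dz": 0.12,"roll": 0.363},
    {"dx": 0.5,"dy": -0.203,"dz": 0.12,"roll": 0.363},
    {"dx": 0.5,"dy": -0.203,"dz": 0.12,"roll": 0.363},
    {"dx": 0.5,"dy": -0.203,"dz": 0.12,"roll": 0.363},
    {"dx": 0.5,"dy": -0.203,"dz": 0.12,"roll": 0.363},
    {"dx": 0.5,"dy": -0.203,"dz": 0.12,"roll": 0.363},
    {"dx": 0.5,"dy": -0.203,"dz": 0.12,"roll": 0.363},
    {"dx": 0.5,"dy": -0.203,"dz": 0.12,"roll": 0.363},
    {"dx": 0.5,"dy": -0.203,"dz": 0.12,"roll": 0.363},
    {"dx": 0.5,"dy": -0.203,"dz": 0.12,"roll": 0.363},
    {"dx": 0.5,"dy": -0.203,"dz": 0.12,"roll": 0.363},
    {"dx": 0.5,"dy": -0.203,"dz": 0.12,"roll": 0.363},
    {"dx": 0.5,"dy": -0.203,"dz": 0.12,"roll": 0.363},
  ],
  force=25,
)

```text
invalid input at $.plan[1]: expected keys dx, dy, dz, roll, hand
```

```bash
python3 - <<'E'
from h import *
from workcell import bot
c=bot.camera("wrist"); np.savez("w0.npz",**c); print(c["mtx"][0],c["mtx"][1,2]); cv2.imwrite("pics/w0.png",c["frame"][:,:,::-1])
o=bot.get_obs();print(o["time"],o["ee_pos"],o["tcp_rot"],o["wrist_force"],o["torque"])
R,t=c["R"],c["t"];print("cam",-R.T@t)
v,u=np.mgrid[0:480,0:640].astype(float);K=c["mtx"];a=(u-K[0,2]);b=(v-K[1,2]);r=np.hypot(a,b)+1e-9;th=r/K[0,0]
z=c["z_map"];d=np.stack([a/r*np.tan(th),b/r*np.tan(th),np.ones_like(a)],-1)*z[...,None]
W=(d-t)@R; ok=(z>0)&(th<1.3)&(W[...,2]>.008)&(W[...,2]<.075)&(abs(W[...,0]-.585)<.13)&(abs(W[...,1]+.168)<.05)
P=W[ok];print(ok.sum(),rect(P),P[:,2].max()); lo=P[P[:,2]>.02];print(rect(lo))
E
```

```text
[371.64829954   0.         320.47767696] 235.83473484230203
0.15 [ 0.17603022 -0.52107376  0.40417268] [-1.79943567e+02 -1.41404326e-04  1.86667575e+01] [0.58098454 0.22680259 1.33216911] [ 0.00553459 -0.04369722 -0.02704996]
cam [ 0.24093677 -0.49941418  0.37367019]Traceback (most recent call last):
  File "<stdin>", line 9, in <module>
    return umr_maximum(a, axis, None, out, keepdims, initial, where)
ValueError: zero-size array to reduction operation maximum which has no identity
```

View pics/w0.png

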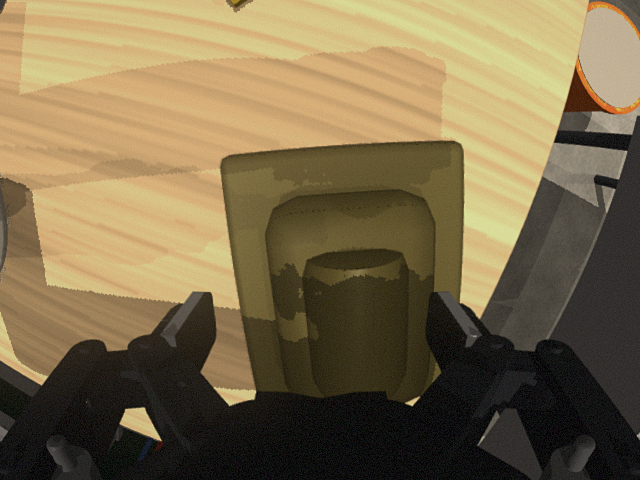

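The move was refused because every row needs all five keys, so that picture only shows the start pose (an olive fixture under the gripper). I'll send it again.

Request:
drive_tool(
  plan=[
    {"dx": 0.5,"dy": -0.203,"dz": 0.12,"roll": 0.363,"hand": 0.085},
    {"dx": 0.5,"dy": -0.203,"dz": 0.12,"roll": 0.363,"hand": 0.085},
    {"dx": 0.5,"dy": -0.203,"dz": 0.12,"roll": 0.363,"hand": 0.085},
    {"dx": 0.5,"dy": -0.203,"dz": 0.12,"roll": 0.363,"hand": 0.085},
    {"dx": 0.5,"dy": -0.203,"dz": 0.12,"roll": 0.363,"hand": 0.085},
    {"dx": 0.5,"dy": -0.203,"dz": 0.12,"roll": 0.363,"hand": 0.085},
    {"dx": 0.5,"dy": -0.203,"dz": 0.12,"roll": 0.363,"hand": 0.085},
    {"dx": 0.5,"dy": -0.203,"dz": 0.12,"roll": 0.363,"hand": 0.085},
    {"dx": 0.5,"dy": -0.203,"dz": 0.12,"roll": 0.363,"hand": 0.085},
    {"dx": 0.5,"dy": -0.203,"dz": 0.12,"roll": 0.363,"hand": 0.085},
    {"dx": 0.5,"dy": -0.203,"dz": 0.12,"roll": 0.363,"hand": 0.085},
    {"dx": 0.5,"dy": -0.203,"dz": 0.12,"roll": 0.363,"hand": 0.085},
    {"dx": 0.5,"dy": -0.203,"dz": 0.12,"roll": 0.363,"hand": 0.085},
    {"dx": 0.5,"dy": -0.203,"dz": 0.12,"roll": 0.363,"hand": 0.085},
    {"dx": 0.5,"dy": -0.203,"dz": 0.12,"roll": 0.363,"hand": 0.085},
    {"dx": 0.5,"dy": -0.203,"dz": 0.12,"roll": 0.363,"hand": 0.085},
    {"dx": 0.5,"dy": -0.203,"dz": 0.12,"roll": 0.363,"hand": 0.085},
    {"dx": 0.5,"dy": -0.203,"dz": 0.12,"roll": 0.363,"hand": 0.085},
  ],
  force=25,
)

```text
time: 1.65
ee_pos: [0.5842, -0.1695, 0.2851]
tcp_rot: [180.0, -0.0, -2.2]
wrist_force: [-0.9, 0.1, -0.4]
opening: 0.0851
```

```bash
cat >> h.py <<'E'
def wpts(c):
    v,u=np.mgrid[0:480,0:640].astype(float);K=c["mtx"];a=(u-K[0,2]);b=(v-K[1,2]);r=np.hypot(a,b)+1e-9;th=r/K[0,0]
    z=c["z_map"];d=np.stack([a/r*np.tan(th),b/r*np.tan(th),np.ones_like(a)],-1)*z[...,None]
    W=(d-c["t"])@c["R"]; W[(z<=0)|(th>1.35)]=np.nan; return W
def state(bot,n=6):
    "mean readings over n camera pauses (0.05 s each)"
    F=[];T=[]
    for i in range(n):
        bot.camera("wrist"); o=bot.get_obs(); F.append(o["wrist_force"]);T.append(o["torque"])
    print("t",round(o["time"],2),"ee",np.round(o["ee_pos"],4),"rot",np.round(o["tcp_rot"],2),"op",round(o["opening"],4))
    print("F",np.round(np.mean(F,0),2),"+-",np.round(np.std(F,0),2),"T",np.round(np.mean(T,0),3),"+-",np.round(np.std(T,0),3))
E
python3 - <<'E'
from h import *
from workcell import bot
state(bot,8)
c=bot.camera("wrist"); np.savez("w1.npz",**c); cv2.imwrite("pics/w1.png",c["frame"][:,:,::-1])
W=wpts(c); ok=(W[...,2]>.008)&(W[...,2]<.075)&(abs(W[...,0]-.585)<.13)&(abs(W[...,1]+.168)<.05)
P=W[ok];print(ok.sum(),rect(P),P[:,2].max());P=P[P[:,2]>.02];print(rect(P))
for x in np.arange(.49,.69,.02):
    k=P[abs(P[:,0]-x)<.01]
    if len(k): print(round(x,3),len(k),np.round(np.percentile(k[:,2],[5,50,95]),3),np.round(np.percentile(k[:,1],[1,99]),4))
E
```

```text
t 2.05 ee [ 0.5846 -0.169   0.2849] rot [ 1.80e+02 -1.00e-02 -2.16e+00] op 0.0851
F [-0.04  0.1  -0.14] +- [0.5  0.45 0.4 ] T [ 0.006 -0.013 -0.013] +- [0.023 0.028 0.029]
19738 (array([ 591.2, -169. ]), array([ 44.8, 180.3]), 87.57) 0.060704954527874735
(array([ 587.4, -168.8]), array([ 44.8, 172.5]), 87.57)
0.51 1269 [0.033 0.035 0.037] [-0.1875 -0.1444]
0.53 1698 [0.032 0.034 0.037] [-0.1878 -0.1445]
0.55 1558 [0.033 0.038 0.04 ] [-0.1891 -0.1458]
0.57 2022 [0.039 0.041 0.044] [-0.1895 -0.1469]
0.59 2233 [0.043 0.046 0.048] [-0.1904 -0.1472]
0.61 2589 [0.048 0.051 0.053] [-0.1916 -0.1481]
0.63 2939 [0.053 0.055 0.057] [-0.1922 -0.1488]
0.65 3089 [0.056 0.058 0.059] [-0.1927 -0.1499]
0.67 1793 [0.041 0.051 0.056] [-0.1934 -0.1505]
```

View pics/w1.png

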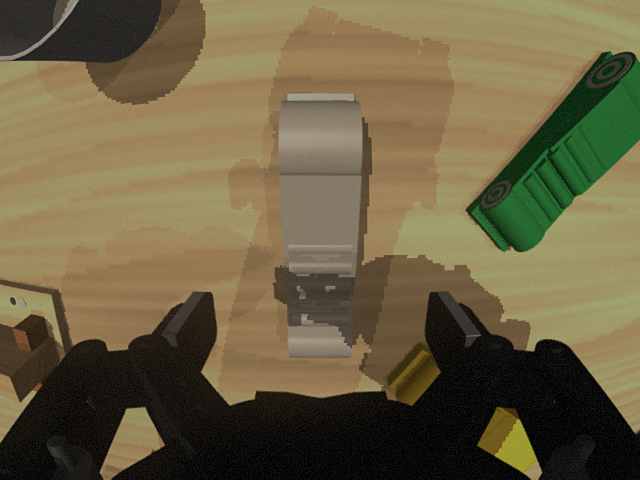

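The wrist view shows the corbel centred between the fingers, axis along column ~320, with green to the right and yellow clear of it. Lowering.

Request:
drive_tool(
  plan=[
    {"dx": 0,"dy": 0,"dz": 0.03,"roll": 0,"hand": 0.085},
    {"dx": 0,"dy": 0,"dz": 0.06,"roll": 0,"hand": 0.085},
    {"dx": 0,"dy": 0,"dz": 0.08,"roll": 0,"hand": 0.085},
    {"dx": 0,"dy": 0,"dz": 0.09,"roll": 0,"hand": 0.085},
    {"dx": 0,"dy": 0,"dz": 0.098,"roll": 0,"hand": 0.085},
    {"dx": 0,"dy": 0,"dz": 0.105,"roll": 0,"hand": 0.085},
    {"dx": 0,"dy": 0,"dz": 0.105,"roll": 0,"hand": 0.06},
    {"dx": 0,"dy": 0,"dz": 0.105,"roll": 0,"hand": 0.06},
    {"dx": 0,"dy": 0,"dz": 0.105,"roll": 0,"hand": 0.06},
    {"dx": 0,"dy": 0,"dz": 0.105,"roll": 0,"hand": 0.05},
    {"dx": 0,"dy": 0,"dz": 0.105,"roll": 0,"hand": 0.05},
    {"dx": 0,"dy": 0,"dz": 0.105,"roll": 0,"hand": 0.05},
  ],
  force=25,
)

```text
time: 3.1
ee_pos: [0.5849, -0.1688, 0.1802]
tcp_rot: [180.0, -0.0, -2.1]
wrist_force: [0.7, -0.1, -0.9]
opening: 0.0502
```

```bash
python3 -c "
from h import *
from workcell import bot
state(bot,4)"
```

```text
t 3.3 ee [ 0.5848 -0.1687  0.1798] rot [ 1.80e+02 -1.00e-02 -2.13e+00] op 0.0501
F [-0.25  0.37  0.1 ] +- [0.61 0.43 0.23] T [ 0.019 -0.029  0.012] +- [0.017 0.01  0.044]
```

Request:
drive_tool(
  plan=[
    {"dx": 0,"dy": 0,"dz": 0,"roll": 0,"hand": 0.046},
    {"dx": 0,"dy": 0,"dz": 0,"roll": 0,"hand": 0.044},
    {"dx": 0,"dy": 0,"dz": 0,"roll": 0,"hand": 0.042},
    {"dx": 0,"dy": 0,"dz": 0,"roll": 0,"hand": 0.04},
    {"dx": 0,"dy": 0,"dz": 0,"roll": 0,"hand": 0.035},
    {"dx": 0,"dy": 0,"dz": 0,"roll": 0,"hand": 0.035},
    {"dx": 0,"dy": 0,"dz": 0,"roll": 0,"hand": 0.035},
    {"dx": 0,"dy": 0,"dz": 0,"roll": 0,"hand": 0.035},
    {"dx": 0,"dy": 0,"dz": 0,"roll": 0,"hand": 0.035},
    {"dx": 0,"dy": 0,"dz": 0,"roll": 0,"hand": 0.035},
  ],
  force=25,
)

```text
time: 4.13
ee_pos: [0.5847, -0.1686, 0.1798]
tcp_rot: [-180.0, -0.0, -2.1]
wrist_force: [-0.2, 1.5, 2.3]
opening: 0.0438
```

```bash
python3 -c "
from h import *
from workcell import bot
state(bot,6)"
```

```text
t 4.43 ee [ 0.5848 -0.1687  0.1798] rot [-179.99   -0.     -2.13] op 0.0436
F [-1.49  2.35  3.81] +- [0.6  0.51 0.49] T [ 0.511  0.262 -0.009] +- [0.018 0.033 0.026]
```

Request:
drive_tool(
  plan=[
    {"dx": 0,"dy": 0,"dz": -0.0005,"roll": 0,"hand": 0.035},
    {"dx": 0,"dy": 0,"dz": -0.001,"roll": 0,"hand": 0.035},
    {"dx": 0,"dy": 0,"dz": -0.0015,"roll": 0,"hand": 0.035},
    {"dx": 0,"dy": 0,"dz": -0.002,"roll": 0,"hand": 0.035},
    {"dx": 0,"dy": 0,"dz": -0.0025,"roll": 0,"hand": 0.035},
    {"dx": 0,"dy": 0,"dz": -0.003,"roll": 0,"hand": 0.035},
    {"dx": 0,"dy": 0,"dz": -0.003,"roll": 0,"hand": 0.035},
  ],
  force=25,
)

```text
time: 5.02
ee_pos: [0.5845, -0.1688, 0.1824]
tcp_rot: [180.0, 0.1, -2.1]
wrist_force: [-0.6, -1.1, -7.4]
opening: 0.0435
```

```bash
cat >> h.py <<'E'
def profile(bot,lo=.008):
    c=bot.camera("side"); S=pts(c); np.savez("s_last.npz",**c)
    h=cv2.cvtColor(c["frame"],cv2.COLOR_RGB2HSV)
    return c,S,h
E
python3 -c "
from h import *
from workcell import bot
state(bot,10)
c=bot.camera('side'); np.savez('s1.npz',**c)
cv2.imwrite('pics/s1.png',cv2.resize(c['frame'][180:270,260:390],None,fx=6,fy=6,interpolation=2)[:,:,::-1])"
```

```text
t 5.52 ee [ 0.5848 -0.1687  0.1827] rot [-180.      0.     -2.13] op 0.0437
F [-0.34 -0.11 -7.03] +- [0.47 0.45 0.67] T [-0.038  0.376 -0.025] +- [0.034 0.036 0.045]
```

View pics/s1.png

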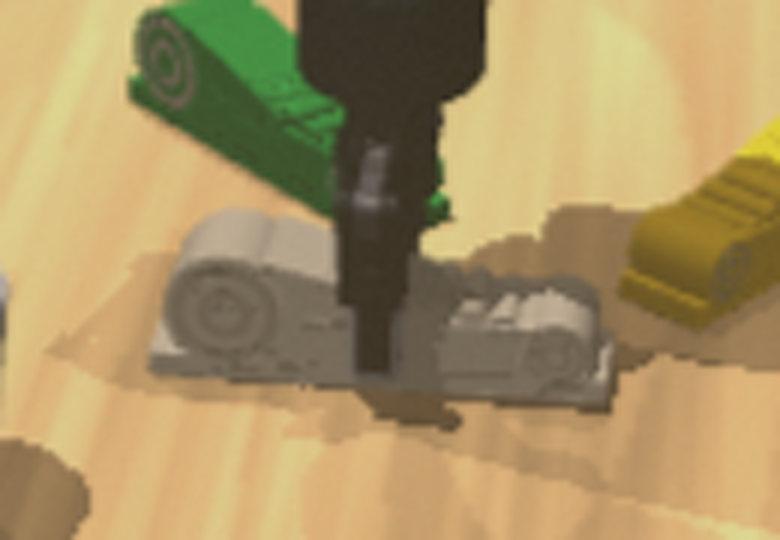

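The side view shows the corbel in the fingers, barely off the bench and sagging slightly toward the big end. Fz is about -7.0 N and Ty about +0.376 N·m, so the balance point is about 48–57 mm toward the big scroll from my grip. I'll set it down, shift +50 mm, and lift again as a trial.

Request:
drive_tool(
  plan=[
    {"dx": 0,"dy": 0,"dz": 0.001,"roll": 0,"hand": 0.035},
    {"dx": 0,"dy": 0,"dz": 0.002,"roll": 0,"hand": 0.035},
    {"dx": 0,"dy": 0,"dz": 0.003,"roll": 0,"hand": 0.035},
    {"dx": 0,"dy": 0,"dz": 0.003,"roll": 0,"hand": 0.05},
    {"dx": 0,"dy": 0,"dz": 0.003,"roll": 0,"hand": 0.06},
    {"dx": 0,"dy": 0,"dz": 0.003,"roll": 0,"hand": 0.06},
    {"dx": 0,"dy": 0,"dz": 0.003,"roll": 0,"hand": 0.06},
    {"dx": 0.015,"dy": 0,"dz": 0.003,"roll": 0,"hand": 0.06},
    {"dx": 0.035,"dy": 0,"dz": 0.003,"roll": 0,"hand": 0.06},
    {"dx": 0.05,"dy": 0,"dz": 0.003,"roll": 0,"hand": 0.06},
    {"dx": 0.05,"dy": 0,"dz": 0.003,"roll": 0,"hand": 0.055},
    {"dx": 0.05,"dy": 0,"dz": 0.003,"roll": 0,"hand": 0.05},
    {"dx": 0.05,"dy": 0,"dz": 0.003,"roll": 0,"hand": 0.05},
  ],
  force=25,
)

```text
time: 6.65
ee_pos: [0.6343, -0.1705, 0.1795]
tcp_rot: [-180.0, 0.0, -2.1]
wrist_force: [0.3, -0.3, -0.3]
opening: 0.05
```

```bash
python3 -c "
from h import *
from workcell import bot
state(bot,4)
c=bot.camera('top');W=pts(c)
h=cv2.cvtColor(c['frame'],cv2.COLOR_RGB2HSV)
m=np.zeros((480,640),bool);m[190:295,380:425]=1
k=m&(W[...,2]>.008)&(W[...,2]<.066)&(h[...,1]<70);print(k.sum(),rect(W[k]))"
```

```text
t 6.85 ee [ 0.6343 -0.1706  0.1799] rot [180.    -0.    -2.14] op 0.0502
F [0.15 0.29 0.48] +- [0.42 0.39 0.25] T [-0.009 -0.016 -0.02 ] +- [0.028 0.018 0.032]
25 (array([ 631.3, -135.6]), array([19.2, 15.3]), 53.02)
```

Request:
drive_tool(
  plan=[
    {"dx": 0,"dy": 0,"dz": 0,"roll": 0,"hand": 0.046},
    {"dx": 0,"dy": 0,"dz": 0,"roll": 0,"hand": 0.044},
    {"dx": 0,"dy": 0,"dz": 0,"roll": 0,"hand": 0.042},
    {"dx": 0,"dy": 0,"dz": 0,"roll": 0,"hand": 0.04},
    {"dx": 0,"dy": 0,"dz": 0,"roll": 0,"hand": 0.035},
    {"dx": 0,"dy": 0,"dz": 0,"roll": 0,"hand": 0.035},
    {"dx": 0,"dy": 0,"dz": 0,"roll": 0,"hand": 0.035},
    {"dx": 0,"dy": 0,"dz": 0,"roll": 0,"hand": 0.035},
    {"dx": 0,"dy": 0,"dz": 0,"roll": 0,"hand": 0.035},
    {"dx": 0,"dy": 0,"dz": -0.001,"roll": 0,"hand": 0.035},
    {"dx": 0,"dy": 0,"dz": -0.002,"roll": 0,"hand": 0.035},
    {"dx": 0,"dy": 0,"dz": -0.003,"roll": 0,"hand": 0.035},
    {"dx": 0,"dy": 0,"dz": -0.004,"roll": 0,"hand": 0.035},
    {"dx": 0,"dy": 0,"dz": -0.005,"roll": 0,"hand": 0.035},
    {"dx": 0,"dy": 0,"dz": -0.005,"roll": 0,"hand": 0.035},
    {"dx": 0,"dy": 0,"dz": -0.005,"roll": 0,"hand": 0.035},
  ],
  force=25,
)

```text
time: 8.23
ee_pos: [0.6347, -0.1705, 0.1845]
tcp_rot: [-180.0, 0.0, -2.1]
wrist_force: [-0.0, -0.0, -7.7]
opening: 0.044
```

```bash
python3 -c "
from h import *
from workcell import bot
state(bot,25)"
```

```text
t 9.48 ee [ 0.6347 -0.1706  0.1847] rot [-180.      0.     -2.13] op 0.0437
F [-0.11  0.02 -7.96] +- [0.56 0.57 0.41] T [-0.002 -0.032  0.01 ] +- [0.033 0.027 0.028]
```

Second trial lift: weight 7.96 N (0.81 kg), and Ty of only -0.03 against an unloaded bias of about -0.018. The grip is within about 2–4 mm of balance. I'll lift gradually and then carry it.

Request:
drive_tool(
  plan=[
    {"dx": 0,"dy": 0,"dz": -0.003,"roll": 0,"hand": 0.035},
    {"dx": 0,"dy": 0,"dz": -0.008,"roll": 0,"hand": 0.035},
    {"dx": 0,"dy": 0,"dz": -0.015,"roll": 0,"hand": 0.035},
    {"dx": 0,"dy": 0,"dz": -0.025,"roll": 0,"hand": 0.035},
    {"dx": 0,"dy": 0,"dz": -0.035,"roll": 0,"hand": 0.035},
    {"dx": 0,"dy": 0,"dz": -0.045,"roll": 0,"hand": 0.035},
    {"dx": 0,"dy": 0,"dz": -0.055,"roll": 0,"hand": 0.035},
    {"dx": 0,"dy": 0,"dz": -0.065,"roll": 0,"hand": 0.035},
    {"dx": 0,"dy": 0,"dz": -0.075,"roll": 0,"hand": 0.035},
    {"dx": 0,"dy": 0,"dz": -0.085,"roll": 0,"hand": 0.035},
    {"dx": 0,"dy": 0,"dz": -0.095,"roll": 0,"hand": 0.035},
    {"dx": 0,"dy": 0,"dz": -0.105,"roll": 0,"hand": 0.035},
    {"dx": 0,"dy": 0,"dz": -0.112,"roll": 0,"hand": 0.035},
    {"dx": 0,"dy": 0,"dz": -0.117,"roll": 0,"hand": 0.035},
    {"dx": 0,"dy": 0,"dz": -0.12,"roll": 0,"hand": 0.035},
    {"dx": 0,"dy": 0,"dz": -0.12,"roll": 0,"hand": 0.035},
    {"dx": 0,"dy": 0,"dz": -0.12,"roll": 0,"hand": 0.035},
  ],
  force=25,
)

```text
time: 10.9
ee_pos: [0.6347, -0.1706, 0.3043]
tcp_rot: [-180.0, 0.0, -2.1]
wrist_force: [0.1, 0.3, -8.0]
opening: 0.0437
```

```bash
cat >> h.py <<'E'
def lower_edge(bot,u0,u1,v0,v1):
    "corbel's +y flank in the side view: bottom edge line fit, world heights"
    c=bot.camera("side"); S=pts(c); h=cv2.cvtColor(c["frame"],cv2.COLOR_RGB2HSV)
    np.savez("s_last.npz",**c); return c,S,h
E
python3 -c "
from h import *
from workcell import bot
state(bot,10)
c=bot.camera('side'); np.savez('s2.npz',**c)
S=pts(c);e=bot.get_obs()['ee_pos'];yaw=np.radians(-2.1)
d=S-e; X=d[...,0]*np.cos(yaw)+d[...,1]*np.sin(yaw);Y=-d[...,0]*np.sin(yaw)+d[...,1]*np.cos(yaw)
k=(c['z_map']>0)&(X>-.16)&(X<.07)&(abs(Y)<.035)&(S[...,2]<.2)&(S[...,2]>.06)
for x in np.arange(-.15,.06,.015):
    q=k&(abs(X-x)<.005)
    if q.sum()>5: print(round(x,3),q.sum(),'zmin',np.round(np.percentile(S[q][:,2],[2,98]),4))
v,u=np.nonzero(k);print(u.min(),u.max(),v.min(),v.max())
u0=max(u.mean()-75,0);v0=max(v.mean()-50,0);u0,v0=int(u0),int(v0)
cv2.imwrite('pics/s2.png',cv2.resize(c['frame'][v0:v0+100,u0:u0+150],None,fx=5,fy=5,interpolation=2)[:,:,::-1])"
```

```text
t 11.4 ee [ 0.6347 -0.1706  0.3046] rot [-1.80e+02  1.00e-02 -2.13e+00] op 0.0437
F [ 0.1  -0.1  -7.97] +- [0.46 0.55 0.44] T [-0.003 -0.017  0.006] +- [0.036 0.036 0.03 ]
-0.135 81 zmin [0.1263 0.1574]
-0.12 90 zmin [0.1259 0.1608]
-0.105 91 zmin [0.1268 0.162 ]
-0.09 93 zmin [0.1256 0.1637]
-0.075 100 zmin [0.1254 0.1665]
-0.06 105 zmin [0.1261 0.1693]
-0.045 103 zmin [0.127  0.1712]
-0.03 116 zmin [0.1264 0.1751]
-0.015 147 zmin [0.1265 0.1985]
-0.0 45 zmin [0.1258 0.1807]
0.015 56 zmin [0.1262 0.1661]
0.03 102 zmin [0.125  0.1789]
0.045 23 zmin [0.1259 0.1473]
284 364 163 202
```

View pics/s2.png

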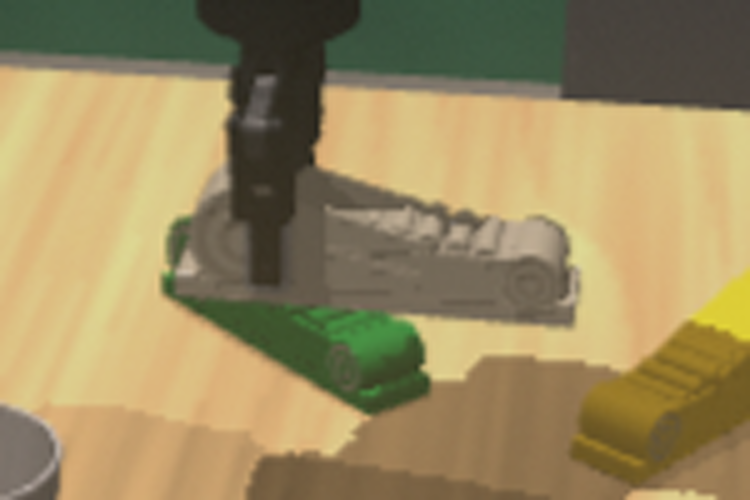

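The side crop shows the corbel clear of the bench and level: the underside reads 0.125–0.127 m over the whole length, and Ty is about zero. Carrying it to the stand.

Request:
drive_tool(
  plan=[
    {"dx": -0.002,"dy": -0.004,"dz": 0,"roll": 0.002,"hand": 0.035},
    {"dx": -0.006,"dy": -0.012,"dz": 0,"roll": 0.004,"hand": 0.035},
    {"dx": -0.012,"dy": -0.025,"dz": 0,"roll": 0.007,"hand": 0.035},
    {"dx": -0.02,"dy": -0.042,"dz": 0,"roll": 0.01,"hand": 0.035},
    {"dx": -0.03,"dy": -0.062,"dz": 0,"roll": 0.014,"hand": 0.035},
    {"dx": -0.04,"dy": -0.082,"dz": 0,"roll": 0.018,"hand": 0.035},
    {"dx": -0.05,"dy": -0.102,"dz": 0,"roll": 0.022,"hand": 0.035},
    {"dx": -0.06,"dy": -0.122,"dz": 0,"roll": 0.026,"hand": 0.035},
    {"dx": -0.07,"dy": -0.142,"dz": 0,"roll": 0.03,"hand": 0.035},
    {"dx": -0.08,"dy": -0.162,"dz": 0,"roll": 0.034,"hand": 0.035},
    {"dx": -0.09,"dy": -0.182,"dz": 0,"roll": 0.038,"hand": 0.035},
    {"dx": -0.1,"dy": -0.202,"dz": 0,"roll": 0.042,"hand": 0.035},
    {"dx": -0.11,"dy": -0.222,"dz": 0,"roll": 0.046,"hand": 0.035},
    {"dx": -0.12,"dy": -0.242,"dz": 0,"roll": 0.05,"hand": 0.035},
    {"dx": -0.13,"dy": -0.262,"dz": 0,"roll": 0.054,"hand": 0.035},
    {"dx": -0.138,"dy": -0.28,"dz": 0,"roll": 0.058,"hand": 0.035},
    {"dx": -0.145,"dy": -0.296,"dz": 0,"roll": 0.061,"hand": 0.035},
    {"dx": -0.151,"dy": -0.309,"dz": 0,"roll": 0.064,"hand": 0.035},
    {"dx": -0.154,"dy": -0.317,"dz": 0,"roll": 0.066,"hand": 0.035},
    {"dx": -0.156,"dy": -0.3215,"dz": 0,"roll": 0.066,"hand": 0.035},
  ],
  force=25,
)

```text
time: 13.12
ee_pos: [0.4948, -0.0231, 0.3045]
tcp_rot: [-178.4, 0.0, -3.0]
wrist_force: [0.5, -0.3, -8.0]
opening: 0.044
```

```bash
cat >> h.py <<'E'
def check(bot):
    e=bot.get_obs()['ee_pos']
    for n in("side","top","wrist"):
        c=bot.camera(n); np.savez(n+"_last.npz",**c); W=wpts(c) if n=="wrist" else pts(c)
        yaw=np.radians(-5.9); d=W-e; X=d[...,0]*np.cos(yaw)+d[...,1]*np.sin(yaw);Y=-d[...,0]*np.sin(yaw)+d[...,1]*np.cos(yaw)
        near=(c['z_map']>0)&(abs(W[...,0]-.489)<.09)&(abs(W[...,1]-.156)<.1)
        b=near&(W[...,2]>.076)&(W[...,2]<.085)&(abs(Y)>.028); f=near&(W[...,2]>.006)&(W[...,2]<.016)
        print(n,"board",b.sum(),rect(W[b]) if b.any() else "","foot",rect(W[f]) if f.any() else "")
        if n!="top":
            hs=cv2.cvtColor(c["frame"],cv2.COLOR_RGB2HSV)
            z0=e[2]-.18
            k=(c['z_map']>0)&(X>-.16)&(X<.07)&(abs(Y)<.03)&(W[...,2]<z0+.07)&(W[...,2]>z0-.004)
            print(" corbel",rect(W[k])," zmin:",[(round(x,2),round(float(np.percentile(W[k&(abs(X-x)<.006)][:,2],2)),4)) for x in np.arange(-.135,.06,.03) if (k&(abs(X-x)<.006)).sum()>5])
E
python3 -c "
from h import *
from workcell import bot
state(bot,6); check(bot)
c=dict(np.load('wrist_last.npz'));cv2.imwrite('pics/w3.png',c['frame'][:,:,::-1])"
```

```text
t 13.42 ee [ 0.4955 -0.0226  0.3045] rot [-1.7839e+02  3.0000e-02 -2.9200e+00] op 0.0439
F [-0.03  0.19 -7.85] +- [0.43 0.36 0.48] T [-0.081  0.01   0.03 ] +- [0.028 0.066 0.018]
side board 673 (array([490.2, 158.4]), array([144.2,  28.3]), 83.97) foot (array([490.5, 158.3]), array([165.6, 120.4]), 84.17)
 corbel (array([447.4, -14.9]), array([ 53.1, 189.2]), 86.65)  zmin: [(np.float64(-0.14), 0.1259), (np.float64(-0.11), 0.1262), (np.float64(-0.08), 0.1267), (np.float64(-0.05), 0.1264), (np.float64(-0.02), 0.1265), (np.float64(0.01), 0.1268), (np.float64(0.04), 0.1256)]
top board 794 (array([488.3, 155.7]), array([140.1,  28.3]), 83.95) foot (array([490.8, 155.4]), array([160.1, 159.4]), 84.03)
wrist board 6148 (array([490.2, 156.8]), array([142.3,  29.3]), 84.09) foot (array([490.2, 156.2]), array([160.8, 120.8]), 84.09)
 corbel (array([512.6, -24.1]), array([60. , 59.4]), 87.19)  zmin: [(np.float64(-0.02), 0.1781), (np.float64(0.01), 0.1581), (np.float64(0.04), 0.1264)]
```

View pics/w3.png

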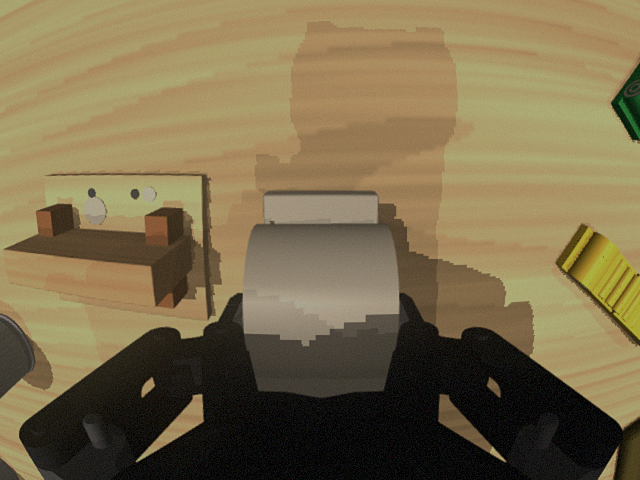

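The arm stopped partway, at y = -0.023 with a 1.6° tilt, while the corbel is still level along its length. Checking the joints.

```bash
python3 -c "
from workcell import bot
import numpy as np
o=bot.get_obs();print(np.round(o['q'],2),np.round(o['qd'],2),np.round(o['joint_efforts'],1),o['time'],o['ee_pos'],o['tcp_rot'])
print([a for a in dir(bot) if a[0]!='_'])"
```

```text
[ -2.98  -3.21  -9.31  83.95   1.61 179.94] [-0.07  0.03 -0.19 -0.04  0.    0.01] [ -0.  -47.5  51.2   0.    0.2   0. ] 13.5667 [ 0.49543862 -0.02262426  0.30437383] [-1.78393491e+02  4.79604901e-02 -2.92043510e+00]
['PlanningError', 'camera', 'get_obs', 'job_done', 'tips_ahead']
```

Joint 6 is at its 180° limit, because yaw = q1 − q6 + 180. The placing yaw is only reachable the other way round (q6 ≈ 24), which the task allows. First a small back-turn to see what the pose reference does.

Request:
drive_tool(
  plan=[
    {"dx": 0,"dy": 0,"dz": 0,"roll": -0.02,"hand": 0.035},
    {"dx": 0,"dy": 0,"dz": 0,"roll": -0.05,"hand": 0.035},
    {"dx": 0,"dy": 0,"dz": 0,"roll": -0.1,"hand": 0.035},
    {"dx": 0,"dy": 0,"dz": 0,"roll": -0.15,"hand": 0.035},
    {"dx": 0,"dy": 0,"dz": 0,"roll": -0.2,"hand": 0.035},
    {"dx": 0,"dy": 0,"dz": 0,"roll": -0.2,"hand": 0.035},
    {"dx": 0,"dy": 0,"dz": 0,"roll": -0.2,"hand": 0.035},
  ],
  force=25,
)

```text
time: 14.15
ee_pos: [0.4953, -0.0227, 0.3044]
tcp_rot: [-178.4, -0.3, 8.5]
wrist_force: [-0.4, 0.8, -8.8]
opening: 0.0439
```

The reference keeps the 1.6° lean, toward +y. The opposite joint-6 limit should cancel it, and there's time for that. I'll turn the level, balanced corbel slowly that way, well clear of everything.

Request:
drive_tool(
  plan=[
    {"dx": 0,"dy": 0,"dz": 0,"roll": -0.03,"hand": 0.035},
    {"dx": 0,"dy": 0,"dz": 0,"roll": -0.09,"hand": 0.035},
    {"dx": 0,"dy": 0,"dz": 0,"roll": -0.18,"hand": 0.035},
    {"dx": 0,"dy": 0,"dz": 0,"roll": -0.29,"hand": 0.035},
    {"dx": 0,"dy": 0,"dz": 0,"roll": -0.4,"hand": 0.035},
    {"dx": 0,"dy": 0,"dz": 0,"roll": -0.51,"hand": 0.035},
    {"dx": 0,"dy": 0,"dz": 0,"roll": -0.62,"hand": 0.035},
    {"dx": 0,"dy": 0,"dz": 0,"roll": -0.73,"hand": 0.035},
    {"dx": 0,"dy": 0,"dz": 0,"roll": -0.84,"hand": 0.035},
    {"dx": 0,"dy": 0,"dz": 0,"roll": -0.95,"hand": 0.035},
    {"dx": 0,"dy": 0,"dz": 0,"roll": -1.06,"hand": 0.035},
    {"dx": 0,"dy": 0,"dz": 0,"roll": -1.17,"hand": 0.035},
    {"dx": 0,"dy": 0,"dz": 0,"roll": -1.28,"hand": 0.035},
    {"dx": 0,"dy": 0,"dz": 0,"roll": -1.39,"hand": 0.035},
    {"dx": 0,"dy": 0,"dz": 0,"roll": -1.5,"hand": 0.035},
    {"dx": 0,"dy": 0,"dz": 0,"roll": -1.61,"hand": 0.035},
    {"dx": 0,"dy": 0,"dz": 0,"roll": -1.72,"hand": 0.035},
    {"dx": 0,"dy": 0,"dz": 0,"roll": -1.83,"hand": 0.035},
    {"dx": 0,"dy": 0,"dz": 0,"roll": -1.94,"hand": 0.035},
    {"dx": 0,"dy": 0,"dz": 0,"roll": -2.05,"hand": 0.035},
  ],
  force=25,
)

```text
time: 15.82
ee_pos: [0.4953, -0.0227, 0.3045]
tcp_rot: [179.0, -1.3, 126.2]
wrist_force: [-0.2, -0.5, -7.1]
opening: 0.0434
```

Request:
drive_tool(
  plan=[
    {"dx": 0,"dy": 0,"dz": 0,"roll": -0.11,"hand": 0.035},
    {"dx": 0,"dy": 0,"dz": 0,"roll": -0.22,"hand": 0.035},
    {"dx": 0,"dy": 0,"dz": 0,"roll": -0.33,"hand": 0.035},
    {"dx": 0,"dy": 0,"dz": 0,"roll": -0.44,"hand": 0.035},
    {"dx": 0,"dy": 0,"dz": 0,"roll": -0.55,"hand": 0.035},
    {"dx": 0,"dy": 0,"dz": 0,"roll": -0.66,"hand": 0.035},
    {"dx": 0,"dy": 0,"dz": 0,"roll": -0.77,"hand": 0.035},
    {"dx": 0,"dy": 0,"dz": 0,"roll": -0.88,"hand": 0.035},
    {"dx": 0,"dy": 0,"dz": 0,"roll": -0.99,"hand": 0.035},
    {"dx": 0,"dy": 0,"dz": 0,"roll": -1.1,"hand": 0.035},
    {"dx": 0,"dy": 0,"dz": 0,"roll": -1.21,"hand": 0.035},
    {"dx": 0,"dy": 0,"dz": 0,"roll": -1.32,"hand": 0.035},
    {"dx": 0,"dy": 0,"dz": 0,"roll": -1.43,"hand": 0.035},
    {"dx": 0,"dy": 0,"dz": 0,"roll": -1.54,"hand": 0.035},
    {"dx": 0,"dy": 0,"dz": 0,"roll": -1.65,"hand": 0.035},
    {"dx": 0,"dy": 0,"dz": 0,"roll": -1.76,"hand": 0.035},
    {"dx": 0,"dy": 0,"dz": 0,"roll": -1.87,"hand": 0.035},
    {"dx": 0,"dy": 0,"dz": 0,"roll": -1.98,"hand": 0.035},
    {"dx": 0,"dy": 0,"dz": 0,"roll": -2.09,"hand": 0.035},
    {"dx": 0,"dy": 0,"dz": 0,"roll": -2.2,"hand": 0.035},
  ],
  force=25,
)

```text
time: 17.48
ee_pos: [0.4953, -0.0227, 0.3044]
tcp_rot: [179.5, 1.5, -107.7]
wrist_force: [0.4, -0.6, -8.2]
opening: 0.0436
```

```bash
python3 -c "
from h import *
from workcell import bot
o=bot.get_obs();print(np.round(o['q'],2));state(bot,4)"
```

```text
[ -2.98  -3.24  -9.32  83.96   1.6  -75.25]
t 17.68 ee [ 0.4953 -0.0227  0.3044] rot [ 179.53    1.54 -108.23] op 0.0437
F [-0.04 -0.27 -8.12] +- [0.43 0.59 0.37] T [-0.102  0.055  0.005] +- [0.03  0.018 0.051]
```

Request:
drive_tool(
  plan=[
    {"dx": 0,"dy": 0,"dz": 0,"roll": -0.11,"hand": 0.035},
    {"dx": 0,"dy": 0,"dz": 0,"roll": -0.22,"hand": 0.035},
    {"dx": 0,"dy": 0,"dz": 0,"roll": -0.33,"hand": 0.035},
    {"dx": 0,"dy": 0,"dz": 0,"roll": -0.44,"hand": 0.035},
    {"dx": 0,"dy": 0,"dz": 0,"roll": -0.55,"hand": 0.035},
    {"dx": 0,"dy": 0,"dz": 0,"roll": -0.66,"hand": 0.035},
    {"dx": 0,"dy": 0,"dz": 0,"roll": -0.77,"hand": 0.035},
    {"dx": 0,"dy": 0,"dz": 0,"roll": -0.88,"hand": 0.035},
    {"dx": 0,"dy": 0,"dz": 0,"roll": -0.99,"hand": 0.035},
    {"dx": 0,"dy": 0,"dz": 0,"roll": -1.1,"hand": 0.035},
    {"dx": 0,"dy": 0,"dz": 0,"roll": -1.21,"hand": 0.035},
    {"dx": 0,"dy": 0,"dz": 0,"roll": -1.32,"hand": 0.035},
    {"dx": 0,"dy": 0,"dz": 0,"roll": -1.43,"hand": 0.035},
    {"dx": 0,"dy": 0,"dz": 0,"roll": -1.54,"hand": 0.035},
    {"dx": 0,"dy": 0,"dz": 0,"roll": -1.64,"hand": 0.035},
    {"dx": 0,"dy": 0,"dz": 0,"roll": -1.72,"hand": 0.035},
    {"dx": 0,"dy": 0,"dz": 0,"roll": -1.78,"hand": 0.035},
    {"dx": 0,"dy": 0,"dz": 0,"roll": -1.8,"hand": 0.035},
    {"dx": 0,"dy": 0,"dz": 0,"roll": -1.8,"hand": 0.035},
  ],
  force=25,
)

```text
time: 19.27
ee_pos: [0.4953, -0.0227, 0.3045]
tcp_rot: [-178.4, 0.1, -5.0]
wrist_force: [1.4, 0.4, -7.1]
opening: 0.0435
```

Request:
drive_tool(
  plan=[
    {"dx": 0,"dy": 0,"dz": 0,"roll": -0.02,"hand": 0.035},
    {"dx": 0,"dy": 0,"dz": 0,"roll": -0.04,"hand": 0.035},
    {"dx": 0,"dy": 0,"dz": 0,"roll": -0.05,"hand": 0.035},
    {"dx": 0,"dy": 0,"dz": 0,"roll": -0.05,"hand": 0.035},
  ],
  force=25,
)

```text
time: 19.6
ee_pos: [0.4955, -0.0167, 0.3045]
tcp_rot: [-178.6, 0.0, -2.4]
wrist_force: [0.2, -0.0, -7.7]
opening: 0.0436
```

```bash
python3 -c "
from h import *
from workcell import bot
o=bot.get_obs();print(np.round(o['q'],2));state(bot,2)"
```

```text
[  -2.24   -3.26   -9.34   83.93    1.4  -179.89]
t 19.7 ee [ 0.4955 -0.017   0.3045] rot [-1.7861e+02  2.0000e-02 -2.3700e+00] op 0.0439
F [ 0.84 -0.04 -8.42] +- [0.05 0.36 0.08] T [-0.044 -0.045  0.019] +- [0.007 0.    0.004]
```

That works, the lean is shrinking. Mirroring the original motion (moving −y against this limit) should remove more.

Request:
drive_tool(
  plan=[
    {"dx": 0,"dy": 0.01,"dz": 0,"roll": 0,"hand": 0.035},
    {"dx": 0,"dy": 0.02,"dz": 0,"roll": 0,"hand": 0.035},
    {"dx": 0,"dy": 0.03,"dz": 0,"roll": 0,"hand": 0.035},
    {"dx": 0,"dy": 0.03,"dz": 0,"roll": 0,"hand": 0.035},
  ],
  force=25,
)

```text
time: 20.03
ee_pos: [0.4952, -0.0302, 0.3037]
tcp_rot: [-179.3, 0.0, -3.7]
wrist_force: [0.2, 0.4, -7.8]
opening: 0.0438
```

```bash
python3 -c "
from h import *
from workcell import bot
o=bot.get_obs();print(np.round(o['q'],2));state(bot,2)"
```

```text
[  -3.65   -3.19   -9.36   83.86    0.67 -179.94]
t 20.13 ee [ 0.4952 -0.0298  0.3038] rot [-1.7928e+02  2.0000e-02 -3.6600e+00] op 0.0437
F [-0.15 -0.36 -8.11] +- [0.53 0.11 0.23] T [-0.04   0.002 -0.042] +- [0.008 0.03  0.019]
```

Request:
drive_tool(
  plan=[
    {"dx": 0,"dy": 0.01,"dz": 0,"roll": 0,"hand": 0.035},
    {"dx": 0,"dy": 0.02,"dz": 0,"roll": 0,"hand": 0.035},
    {"dx": 0,"dy": 0.028,"dz": 0,"roll": 0,"hand": 0.035},
    {"dx": 0,"dy": 0.028,"dz": 0,"roll": 0,"hand": 0.035},
  ],
  force=25,
)

```text
time: 20.47
ee_pos: [0.4948, -0.0414, 0.3034]
tcp_rot: [-179.9, 0.0, -4.9]
wrist_force: [-0.5, -0.1, -8.4]
opening: 0.0438
```

```bash
python3 -c "
from h import *
from workcell import bot
o=bot.get_obs();print(np.round(o['q'],2));state(bot,2)"
```

```text
[-4.8000e+00 -3.1400e+00 -9.3400e+00  8.3830e+01  5.0000e-02 -1.7994e+02]
t 20.57 ee [ 0.4948 -0.041   0.3034] rot [-1.7991e+02  3.0000e-02 -4.8100e+00] op 0.044
F [-0.38 -0.1  -8.22] +- [0.43 0.95 0.27] T [-0.015 -0.025 -0.003] +- [0.006 0.014 0.018]
```

The lean is down to 0.09°. Now turning back half a turn to the reversed placing yaw (174.1°).

Request:
drive_tool(
  plan=[
    {"dx": 0,"dy": 0,"dz": 0,"roll": 0.03,"hand": 0.035},
    {"dx": 0,"dy": 0,"dz": 0,"roll": 0.09,"hand": 0.035},
    {"dx": 0,"dy": 0,"dz": 0,"roll": 0.18,"hand": 0.035},
    {"dx": 0,"dy": 0,"dz": 0,"roll": 0.28,"hand": 0.035},
    {"dx": 0,"dy": 0,"dz": 0,"roll": 0.38,"hand": 0.035},
    {"dx": 0,"dy": 0,"dz": 0,"roll": 0.48,"hand": 0.035},
    {"dx": 0,"dy": 0,"dz": 0,"roll": 0.58,"hand": 0.035},
    {"dx": 0,"dy": 0,"dz": 0,"roll": 0.68,"hand": 0.035},
    {"dx": 0,"dy": 0,"dz": 0,"roll": 0.78,"hand": 0.035},
    {"dx": 0,"dy": 0,"dz": 0,"roll": 0.88,"hand": 0.035},
    {"dx": 0,"dy": 0,"dz": 0,"roll": 0.98,"hand": 0.035},
    {"dx": 0,"dy": 0,"dz": 0,"roll": 1.08,"hand": 0.035},
    {"dx": 0,"dy": 0,"dz": 0,"roll": 1.18,"hand": 0.035},
    {"dx": 0,"dy": 0,"dz": 0,"roll": 1.28,"hand": 0.035},
    {"dx": 0,"dy": 0,"dz": 0,"roll": 1.38,"hand": 0.035},
    {"dx": 0,"dy": 0,"dz": 0,"roll": 1.48,"hand": 0.035},
    {"dx": 0,"dy": 0,"dz": 0,"roll": 1.58,"hand": 0.035},
    {"dx": 0,"dy": 0,"dz": 0,"roll": 1.68,"hand": 0.035},
    {"dx": 0,"dy": 0,"dz": 0,"roll": 1.78,"hand": 0.035},
    {"dx": 0,"dy": 0,"dz": 0,"roll": 1.88,"hand": 0.035},
  ],
  force=25,
)

```text
time: 22.23
ee_pos: [0.4948, -0.0407, 0.3034]
tcp_rot: [179.9, 0.1, -112.8]
wrist_force: [0.2, 0.4, -8.1]
opening: 0.044
```

Request:
drive_tool(
  plan=[
    {"dx": 0,"dy": 0,"dz": 0,"roll": 0.1,"hand": 0.035},
    {"dx": 0,"dy": 0,"dz": 0,"roll": 0.2,"hand": 0.035},
    {"dx": 0,"dy": 0,"dz": 0,"roll": 0.3,"hand": 0.035},
    {"dx": 0,"dy": 0,"dz": 0,"roll": 0.4,"hand": 0.035},
    {"dx": 0,"dy": 0,"dz": 0,"roll": 0.5,"hand": 0.035},
    {"dx": 0,"dy": 0,"dz": 0,"roll": 0.6,"hand": 0.035},
    {"dx": 0,"dy": 0,"dz": 0,"roll": 0.7,"hand": 0.035},
    {"dx": 0,"dy": 0,"dz": 0,"roll": 0.8,"hand": 0.035},
    {"dx": 0,"dy": 0,"dz": 0,"roll": 0.9,"hand": 0.035},
    {"dx": 0,"dy": 0,"dz": 0,"roll": 1.0,"hand": 0.035},
    {"dx": 0,"dy": 0,"dz": 0,"roll": 1.1,"hand": 0.035},
    {"dx": 0,"dy": 0,"dz": 0,"roll": 1.19,"hand": 0.035},
    {"dx": 0,"dy": 0,"dz": 0,"roll": 1.25,"hand": 0.035},
    {"dx": 0,"dy": 0,"dz": 0,"roll": 1.281,"hand": 0.035},
    {"dx": 0,"dy": 0,"dz": 0,"roll": 1.281,"hand": 0.035},
    {"dx": 0,"dy": 0,"dz": 0,"roll": 1.281,"hand": 0.035},
  ],
  force=25,
)

```text
time: 23.57
ee_pos: [0.4948, -0.0407, 0.3034]
tcp_rot: [179.9, -0.0, 174.2]
wrist_force: [0.3, -0.5, -8.0]
opening: 0.0439
```

```bash
python3 -c "
from h import *
from workcell import bot
o=bot.get_obs();print(np.round(o['q'],2));state(bot,10)
e=o['ee_pos'];y=np.radians(o['tcp_rot'][2]);d=np.array([.490,.1565])-e[:2]
print('dx,dy to stand',d@[np.cos(y),np.sin(y)],d@[np.sin(y),-np.cos(y)])"
```

```text
[-4.73 -3.14 -9.34 83.83  0.09  1.1 ]
t 24.07 ee [ 0.4948 -0.0408  0.3034] rot [ 1.7991e+02 -3.0000e-02  1.7410e+02] op 0.0436
F [ 0.07 -0.07 -7.77] +- [0.5  0.4  0.47] T [-0.     0.016 -0.004] +- [0.02 0.03 0.03]
dx,dy to stand 0.02484633742105717 0.1957287953478617
```

Position and yaw are good, and the torques from the two orientations together put the balance point 2–3 mm behind the grip in tool x. Carrying over the stand.

Request:
drive_tool(
  plan=[
    {"dx": 0.0005,"dy": 0.004,"dz": 0,"roll": 0,"hand": 0.035},
    {"dx": 0.001,"dy": 0.012,"dz": 0,"roll": 0,"hand": 0.035},
    {"dx": 0.003,"dy": 0.024,"dz": 0,"roll": 0,"hand": 0.035},
    {"dx": 0.005,"dy": 0.039,"dz": 0,"roll": 0,"hand": 0.035},
    {"dx": 0.007,"dy": 0.054,"dz": 0,"roll": 0,"hand": 0.035},
    {"dx": 0.01,"dy": 0.07,"dz": 0,"roll": 0,"hand": 0.035},
    {"dx": 0.012,"dy": 0.086,"dz": 0,"roll": 0,"hand": 0.035},
    {"dx": 0.014,"dy": 0.102,"dz": 0,"roll": 0,"hand": 0.035},
    {"dx": 0.016,"dy": 0.118,"dz": 0,"roll": 0,"hand": 0.035},
    {"dx": 0.018,"dy": 0.134,"dz": 0,"roll": 0,"hand": 0.035},
    {"dx": 0.02,"dy": 0.149,"dz": 0,"roll": 0,"hand": 0.035},
    {"dx": 0.022,"dy": 0.163,"dz": 0,"roll": 0,"hand": 0.035},
    {"dx": 0.024,"dy": 0.176,"dz": 0,"roll": 0,"hand": 0.035},
    {"dx": 0.025,"dy": 0.186,"dz": 0,"roll": 0,"hand": 0.035},
    {"dx": 0.026,"dy": 0.192,"dz": 0,"roll": 0,"hand": 0.035},
    {"dx": 0.027,"dy": 0.196,"dz": 0,"roll": 0,"hand": 0.035},
    {"dx": 0.027,"dy": 0.196,"dz": 0,"roll": 0,"hand": 0.035},
    {"dx": 0.027,"dy": 0.196,"dz": 0,"roll": 0,"hand": 0.035},
  ],
  force=25,
)

```text
time: 25.57
ee_pos: [0.4881, 0.1569, 0.3037]
tcp_rot: [179.9, -0.0, 174.1]
wrist_force: [0.0, 0.1, -7.4]
opening: 0.0439
```

```bash
python3 - <<'E'
from h import *
from workcell import bot
state(bot,8); e=bot.get_obs()['ee_pos']
y=np.radians(-5.9)
for n in("side","wrist"):
    c=bot.camera(n); W=wpts(c) if n=="wrist" else pts(c); d=W-e
    X=d[...,0]*np.cos(y)+d[...,1]*np.sin(y);Y=-d[...,0]*np.sin(y)+d[...,1]*np.cos(y)
    b=(c['z_map']>0)&(abs(W[...,0]-.49)<.04)&(abs(W[...,1]-.156)<.09)&(W[...,2]>.076)&(W[...,2]<.086)
    f=(c['z_map']>0)&(abs(W[...,0]-.49)<.09)&(abs(W[...,1]-.156)<.1)&(W[...,2]>.006)&(W[...,2]<.016)
    print(n,"board",b.sum(),rect(W[b]) if b.sum()>9 else "", "foot",rect(W[f]) if f.sum()>9 else "")
    k=(c['z_map']>0)&(X>-.08)&(X<.17)&(abs(Y)<.035)&(W[...,2]>.105)&(W[...,2]<.19)
    print(" corbel X",np.percentile(X[k],[0.3,99.7]),[(round(float(x),3),round(float(np.percentile(W[k&(abs(X-x)<.006)][:,2],2)),4)) for x in np.arange(-.045,.15,.03) if (k&(abs(X-x)<.006)).sum()>5])
    if n=="side": cv2.imwrite('pics/s4.png',cv2.resize(c['frame'][180:370,250:450],None,fx=3,fy=3,interpolation=2)[:,:,::-1])
E
```

```text
t 25.97 ee [0.4882 0.1567 0.3038] rot [ 1.7991e+02 -3.0000e-02  1.7407e+02] op 0.0436
F [ 0.15  0.1  -8.04] +- [0.42 0.51 0.39] T [ 0.01   0.028 -0.   ] +- [0.036 0.038 0.03 ]
side board 560 (array([491.5, 170.8]), array([117.4,  28.3]), 84.21) foot (array([490.3, 158.9]), array([162.3, 120.5]), 83.94)
 corbel X [-0.04488063  0.14373351] [(-0.045, 0.1245), (-0.015, 0.1261), (0.015, 0.1249), (0.045, 0.1248), (0.075, 0.1249), (0.105, 0.1253), (0.135, 0.1245)]
wrist board 4748 (array([489.8, 156.8]), array([140.6,  28.7]), 84.17) foot (array([489.9, 156.8]), array([160.9, 119.7]), 84.07)
 corbel X [-0.04531786  0.01190243] [(-0.045, 0.1257), (-0.015, 0.1668), (0.015, 0.1778)]
```

View pics/s4.png

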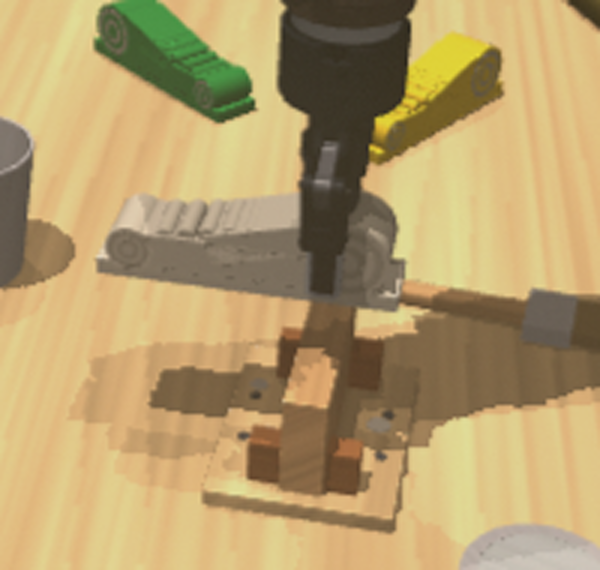

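The side picture shows the corbel level across the board, small scroll toward the pail, grip over the board. The wrist camera puts the board at (0.490, 0.157), yaw -5.9°, which matches. Contact is expected at dz ≈ 0.042. Lowering.

Request:
drive_tool(
  plan=[
    {"dx": 0,"dy": 0,"dz": 0.004,"roll": 0,"hand": 0.035},
    {"dx": 0,"dy": 0,"dz": 0.01,"roll": 0,"hand": 0.035},
    {"dx": 0,"dy": 0,"dz": 0.016,"roll": 0,"hand": 0.035},
    {"dx": 0,"dy": 0,"dz": 0.022,"roll": 0,"hand": 0.035},
    {"dx": 0,"dy": 0,"dz": 0.028,"roll": 0,"hand": 0.035},
    {"dx": 0,"dy": 0,"dz": 0.032,"roll": 0,"hand": 0.035},
    {"dx": 0,"dy": 0,"dz": 0.035,"roll": 0,"hand": 0.035},
    {"dx": 0,"dy": 0,"dz": 0.037,"roll": 0,"hand": 0.035},
    {"dx": 0,"dy": 0,"dz": 0.038,"roll": 0,"hand": 0.035},
    {"dx": 0,"dy": 0,"dz": 0.039,"roll": 0,"hand": 0.035},
    {"dx": 0,"dy": 0,"dz": 0.0395,"roll": 0,"hand": 0.035},
    {"dx": 0,"dy": 0,"dz": 0.04,"roll": 0,"hand": 0.035},
    {"dx": 0,"dy": 0,"dz": 0.04,"roll": 0,"hand": 0.035},
  ],
  force=25,
)

```text
time: 27.15
ee_pos: [0.4882, 0.157, 0.2638]
tcp_rot: [179.9, -0.0, 174.1]
wrist_force: [0.1, -0.4, -7.8]
opening: 0.0438
```

Request:
drive_tool(
  plan=[
    {"dx": 0,"dy": 0,"dz": 0.0003,"roll": 0,"hand": 0.035},
    {"dx": 0,"dy": 0,"dz": 0.0006,"roll": 0,"hand": 0.035},
    {"dx": 0,"dy": 0,"dz": 0.001,"roll": 0,"hand": 0.035},
    {"dx": 0,"dy": 0,"dz": 0.001,"roll": 0,"hand": 0.035},
    {"dx": 0,"dy": 0,"dz": 0.001,"roll": 0,"hand": 0.035},
  ],
  force=25,
)

```text
time: 27.57
ee_pos: [0.4881, 0.157, 0.2627]
tcp_rot: [179.9, -0.0, 174.1]
wrist_force: [-0.8, 0.2, -7.9]
opening: 0.0436
```

```bash
python3 -c "
from h import *
from workcell import bot
state(bot,6)"
```

```text
t 27.87 ee [0.4881 0.157  0.2628] rot [ 1.7991e+02 -3.0000e-02  1.7409e+02] op 0.0434
F [-0.03 -0.26 -7.91] +- [0.33 0.45 0.53] T [-0.025  0.031  0.008] +- [0.021 0.037 0.021]
```

Not touching yet. I'll continue in 0.3 mm steps.

Request:
drive_tool(
  plan=[
    {"dx": 0,"dy": 0,"dz": 0.0003,"roll": 0,"hand": 0.035},
    {"dx": 0,"dy": 0,"dz": 0.0006,"roll": 0,"hand": 0.035},
    {"dx": 0,"dy": 0,"dz": 0.0008,"roll": 0,"hand": 0.035},
    {"dx": 0,"dy": 0,"dz": 0.0008,"roll": 0,"hand": 0.035},
    {"dx": 0,"dy": 0,"dz": 0.0008,"roll": 0,"hand": 0.035},
  ],
  force=25,
)

```text
time: 28.28
ee_pos: [0.4881, 0.157, 0.262]
tcp_rot: [179.9, -0.0, 174.1]
wrist_force: [0.5, 0.3, -8.4]
opening: 0.0435
```

```bash
python3 -c "
from h import *
from workcell import bot
state(bot,5)"
```

```text
t 28.53 ee [0.4881 0.157  0.2619] rot [ 1.7991e+02 -3.0000e-02  1.7410e+02] op 0.0437
F [-0.15 -0.15 -8.07] +- [0.39 0.29 0.41] T [0.004 0.029 0.005] +- [0.03  0.037 0.028]
```

Request:
drive_tool(
  plan=[
    {"dx": 0,"dy": 0,"dz": 0.0002,"roll": 0,"hand": 0.035},
    {"dx": 0,"dy": 0,"dz": 0.0004,"roll": 0,"hand": 0.035},
    {"dx": 0,"dy": 0,"dz": 0.0004,"roll": 0,"hand": 0.035},
    {"dx": 0,"dy": 0,"dz": 0.0004,"roll": 0,"hand": 0.035},
  ],
  force=25,
)

```text
time: 28.87
ee_pos: [0.4881, 0.157, 0.2619]
tcp_rot: [179.9, -0.0, 174.1]
wrist_force: [-1.8, -0.2, -2.4]
opening: 0.0436
```

```bash
python3 -c "
from h import *
from workcell import bot
state(bot,5)"
```

```text
t 29.12 ee [0.4881 0.157  0.2619] rot [ 1.7991e+02 -1.0000e-02  1.7410e+02] op 0.0435
F [-2.73 -0.46 -0.86] +- [0.62 0.35 0.72] T [-0.243  0.61  -0.012] +- [0.026 0.056 0.024]
```

Contact: the board is carrying nearly all the weight (Fz -0.9 N). Releasing gradually, then straight up.

Request:
drive_tool(
  plan=[
    {"dx": 0,"dy": 0,"dz": 0,"roll": 0,"hand": 0.042},
    {"dx": 0,"dy": 0,"dz": 0,"roll": 0,"hand": 0.044},
    {"dx": 0,"dy": 0,"dz": 0,"roll": 0,"hand": 0.045},
    {"dx": 0,"dy": 0,"dz": 0,"roll": 0,"hand": 0.046},
    {"dx": 0,"dy": 0,"dz": 0,"roll": 0,"hand": 0.048},
    {"dx": 0,"dy": 0,"dz": 0,"roll": 0,"hand": 0.052},
    {"dx": 0,"dy": 0,"dz": 0,"roll": 0,"hand": 0.058},
    {"dx": 0,"dy": 0,"dz": 0,"roll": 0,"hand": 0.065},
    {"dx": 0,"dy": 0,"dz": 0,"roll": 0,"hand": 0.065},
    {"dx": 0,"dy": 0,"dz": 0,"roll": 0,"hand": 0.065},
  ],
  force=25,
)

```text
time: 29.95
ee_pos: [0.4882, 0.157, 0.2615]
tcp_rot: [179.9, -0.0, 174.1]
wrist_force: [-0.4, 0.5, 0.1]
opening: 0.065
```

```bash
cat > fin.py <<'E'
from h import *
from workcell import bot
state(bot,3); y=np.radians(-5.9)
for n in("side","top","wrist"):
    c=bot.camera(n); W=wpts(c) if n=="wrist" else pts(c); d=W-np.array([.490,.1567,0])
    X=d[...,0]*np.cos(y)+d[...,1]*np.sin(y);Y=-d[...,0]*np.sin(y)+d[...,1]*np.cos(y)
    k=(c['z_map']>0)&(X>-.08)&(X<.17)&(abs(Y)<.03)&(W[...,2]>.072)&(W[...,2]<.142)
    print(n,k.sum(),rect(W[k]),"X",np.round(np.percentile(X[k],[0.3,99.7]),4),[(round(float(x),3),np.round(np.percentile(W[k&(abs(X-x)<.006)][:,2],[2,98]),3).tolist()) for x in np.arange(-.045,.15,.03) if (k&(abs(X-x)<.006)).sum()>5])
    if n=="side": cv2.imwrite('pics/s5.png',cv2.resize(c['frame'][180:370,220:470],None,fx=3,fy=3,interpolation=2)[:,:,::-1])
E
python3 fin.py
```

```text
t 30.1 ee [0.4882 0.157  0.2615] rot [ 1.7991e+02 -3.0000e-02  1.7410e+02] op 0.0649
F [-0.25  0.11  0.84] +- [0.35 0.51 0.22] T [-0.009 -0.002  0.008] +- [0.03  0.019 0.026]
side 2528 (array([538.1, 154.7]), array([ 54. , 190.2]), 84.11) X [-0.0466  0.1419] [(-0.045, [0.083, 0.119]), (-0.015, [0.08, 0.141]), (0.015, [0.08, 0.134]), (0.045, [0.084, 0.129]), (0.075, [0.083, 0.123]), (0.105, [0.083, 0.119]), (0.135, [0.082, 0.115])]
top 563 (array([555.3, 126.1]), array([162.5,  40.3]), 12.0) X [-0.0118  0.1412] [(0.045, [0.093, 0.129]), (0.075, [0.084, 0.124]), (0.105, [0.09, 0.118]), (0.135, [0.091, 0.115])]
wrist 28903 (array([472.8, 158.8]), array([44.5, 60.2]), 84.04) X [-0.0472  0.01  ] [(-0.045, [0.087, 0.122]), (-0.015, [0.139, 0.141]), (0.015, [0.136, 0.138])]
```

It stands level with the fingers open. Rising straight up and away.

Request:
drive_tool(
  plan=[
    {"dx": 0,"dy": 0,"dz": -0.005,"roll": 0,"hand": 0.07},
    {"dx": 0,"dy": 0,"dz": -0.015,"roll": 0,"hand": 0.075},
    {"dx": 0,"dy": 0,"dz": -0.03,"roll": 0,"hand": 0.08},
    {"dx": 0,"dy": 0,"dz": -0.05,"roll": 0,"hand": 0.08},
    {"dx": 0,"dy": 0,"dz": -0.07,"roll": 0,"hand": 0.08},
    {"dx": 0,"dy": 0,"dz": -0.09,"roll": 0,"hand": 0.08},
    {"dx": 0,"dy": 0,"dz": -0.11,"roll": 0,"hand": 0.08},
    {"dx": 0,"dy": 0,"dz": -0.13,"roll": 0,"hand": 0.08},
    {"dx": 0,"dy": 0,"dz": -0.13,"roll": 0,"hand": 0.08},
    {"dx": 0,"dy": 0,"dz": -0.13,"roll": 0,"hand": 0.08},
    {"dx": 0,"dy": 0,"dz": -0.13,"roll": 0,"hand": 0.08},
  ],
  force=25,
)

```text
time: 31.17
ee_pos: [0.4881, 0.1568, 0.3915]
tcp_rot: [179.9, -0.0, 174.1]
wrist_force: [0.4, -0.5, -0.0]
opening: 0.0802
```

```bash
python3 fin.py
```

```text
t 31.32 ee [0.4881 0.1568 0.3907] rot [ 1.7995e+02 -1.1000e-01  1.7409e+02] op 0.0796
F [ 0.16 -0.28  0.1 ] +- [0.36 0.25 0.87] T [0.067 0.022 0.009] +- [0.031 0.024 0.017]
side 3081 (array([538. , 154.1]), array([ 53.9, 190.2]), 82.98) X [-0.0464  0.1417] [(-0.045, [0.082, 0.12]), (-0.015, [0.081, 0.14]), (0.015, [0.081, 0.137]), (0.045, [0.083, 0.129]), (0.075, [0.083, 0.123]), (0.105, [0.083, 0.119]), (0.135, [0.083, 0.116])]
top 1009 (array([537.1, 147.8]), array([ 46.6, 187.1]), 87.08) X [-0.0407  0.1408] [(-0.045, [0.089, 0.12]), (-0.015, [0.078, 0.142]), (0.045, [0.092, 0.129]), (0.075, [0.088, 0.124]), (0.105, [0.091, 0.118]), (0.135, [0.09, 0.116])]
wrist 14639 (array([532.5, 151.9]), array([ 59.9, 180.1]), 83.51) X [-0.0469  0.1316] [(-0.045, [0.084, 0.121]), (-0.015, [0.082, 0.142]), (0.015, [0.083, 0.138]), (0.045, [0.126, 0.13]), (0.075, [0.116, 0.124]), (0.105, [0.115, 0.12]), (0.135, [0.114, 0.117])]
```

View pics/s5.png

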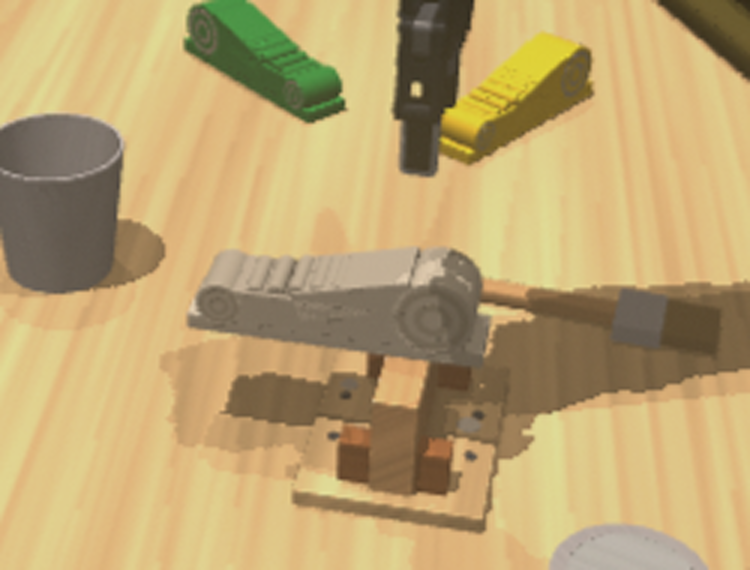

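The side view shows the corbel balanced level across the board, with the robot clear and both ends free. Handing in.

```bash
python3 -c "
from workcell import bot
print(bot.job_done())"
```

```text
the job is handed in; nothing more can be done
None
```

The corbel is on the stand, balancing by itself across the middle of the board with both ends free. I handed the job in at about 31 s, with the gripper open and raised clear of it.

**Finding the balance:** I gripped the corbel at 25 N throughout. A 3 mm trial lift at the middle showed the balance point about 48 mm toward the big scroll. I set it down, shifted the grip 50 mm and lifted again: it weighed about 0.81 kg, hung level, and was within 2–3 mm of balance.

**Carry:** The straight route stopped partway because joint 6 reached its range limit. That gave the tool a 1.6° sideways lean, which I removed by working against the opposite limit. I then placed the corbel the other way round, with the big scroll toward the robot, which the task allows.

**Last checks:**
- **Height and level:** The side camera reads the underside at 81–83 mm along the whole length, against the 82 mm board, and it stayed there after release and retreat.
- **Position:** The balance point is within about 2–3 mm of the board's centreline, and the corbel is within a few millimetres of the middle of the board's length.
- **Squareness:** The tool yaw at release was within about 0.1° of the stand. The camera fits of the corbel's yaw disagree afterwards. The side and wrist cameras put it within about 1° of the stand. The top camera reads about 3° off, but its view was partly blocked by the arm.
- **Bystanders:** I never touched the pail, tin, brush or the green and yellow look-alikes. In the last picture all of them look in place, with only the top of the tin in view.

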